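# Pack the power-supply repair kit

## Robot

A 7-joint arm with a two-finger parallel gripper is mounted at the origin on the work surface. World frame = base frame: x ahead of the robot, y to its left, z up, the work surface at z = 0. Lengths are in m, angles in rad, forces in N, time in s.
With the tool pointing down it reaches from about 0.425 to 0.875 m from the base axis. Payload 4.7 kg.
Tool frame: the origin (TCP) lies midway between the tips of the shut fingers; the grasp point (between the pads) lies 19 mm behind it (ctrl.grip_point_offset is the distance from the TCP to the grasp point, in m); z points along the fingers, y is the line along which they close (so a half turn about z gives the same grasp; the last joint's range is limited). The gripper opens to 87 mm and grips with 3 to 60 N. Pads are 19 mm wide; open, the fingers measure 117 mm over their backs; the gripper's body (75 mm by 190 mm) begins 51 mm behind the grasp point.
Start: joints at [-1.135, 0.321, -0.07, 1.45, 0.023, 1.371, -0.057], TCP at [0.266, 0.593, 0.223] pointing down, gripper open.
Joint ranges: [-2.86, 2.86], [-0.3, 2.09], [-1.38, 1.24], [0.06, 2.45], [-1.56, 4.7], [0.09, 2.05], [-2.69, 2.69]. Speed limits (rad/s): [2.57, 2.57, 3.14, 3.14, 3.14, 3.14, 3.14].

## Interface

Orientations are given as a rotation vector (axis times angle).
In Python, from bench import ctrl gives the robot as it stands.
- The arm moves only by the tool move_arm, never from a script. Its argument "increments" is text: rows parted by semicolons, each of 7 numbers parted by spaces: the shift along the world's x, y, z in mm, then the turn, a rotation vector about the world's x, y, z in degrees, then the closure in counts, from 0 (fully open) to 255 (shut). A call has exactly 8 rows; each row shifts and turns the commanded pose from where the row before left it; what a row does not reach is not made up. A row lasts 1/12 s, in which the tool goes at most 41.7 mm and 7.16 degrees, less where a joint would pass 70% of its speed; a pose out of reach is approached as far as the arm can. A call with a gripper value outside its range is refused whole. The fingers move at their own pace and stop on an object; "grip_force" is the grip in N (left out, the last holds). Time passes only in rows, so rows that do not move let the fingers close, or fill a call up. It gives the time, the measured TCP pose, the force, the opening and the grip force at its end, in the units of the state.
- ctrl.get_state(): the state, without advancing time (a new reading comes with each control period).
- ctrl.get_image(name): name is "scene" or "top"; returns a dict with "frame" (420x560x3 uint8, red, green, blue), "depth" (420x560 float32, m along the optical axis (not along the pixel's ray), 0 where there is no reading), "fx", "fy", "cx", "cy" (pixels), "k1" (the pictures are not rectified: a ray, as slopes to the right and down, at radius r is drawn at 1 + k1 r^2 times it, then the intrinsics apply), "position" and "orientation" of the camera in the world. Camera axes: x right, y down, z forward; pixel columns grow to the right and rows downward; lengths in m; the calibration is good to about 2 mm. A picture is of the moment at which its call begins.
- ctrl.close_job(): hands the job in; it is judged then, once.
Trained networks look in a picture, given as the dict that the camera call returned (one of the last four; its "shot" number tells which), for a name from the list of things; names that differ only in an ending like _2 or _b are one class to them, and where a whole thing is asked for, a point or a joint stands for the part that bears it (a point fixed in the world has none). Each returns a list of dicts, best first, with "score" (0 to 1); they miss things now and then, are a little off and sometimes report something else, mostly with a low value. They report only what shows in the picture. A call takes as long as a camera call. They do not tell look-alikes from the thing itself.
- ctrl.find_in(target, picture): "centre" ([x, y, z] in m, in world coordinates, good to about 4 mm: the middle of the surface that is visible of it).
- ctrl.silhouettes(target, picture): "region" (420x560 bool, what is visible of it).
The state is a dict: "time": time; "joint_positions": joint angles; "qd": joint speeds; "joint_torque": joint torques, N m; "position": TCP position; "tool_rot": TCP orientation; "ft_force": force on the tool from outside, world axes, zero at the start; "torque": the same for the moment, N m; "grip_width": opening from 0.0 (shut) to 1.0 (fully open); "grip_force": force on a finger pad.
Only numpy, scipy, OpenCV 4.12 (cv2) and the standard library are available. Lean on these libraries where they do the work, as an engineer would, in place of code of your own. Each camera call takes 0.05 s, during which the arm holds its last target. There are 200 camera calls.

## Task

Pack the spare-parts kit in the black tray on the electronics repair bench: lay the long heat sink in the long recess with its fins up, stand the two thick capacitors upright in the two round recesses, one in each, and set the larger transformer upright in the nearly square recess, each resting on the floor of its recess. Leave the look-alikes (the short heat sink, the slim capacitor and the small transformer) where they are on the bench.

Things in the scene. Friction and masses are not known exactly. Their poses are not given: they have to be found in the camera images.
- thick_cap_a_mid (a point): Upright black can capacitor with an aluminium top, 30 mm diameter, 50 mm tall, about 60 g. The point is at its centre, 25 mm above its underside; z is its axis. It belongs in the tray. One of an identical pair; either may go in either round recess.
- thick_cap_b_mid (a point): Upright black can capacitor with an aluminium top, 30 mm diameter, 50 mm tall, about 60 g. The point is at its centre, 25 mm above its underside; z is its axis. It belongs in the tray. The other of the pair.
- long_sink_mid (a point): Finned aluminium heat sink, 72 mm long (its x, along the fins) by 36 mm wide (its y), 40 mm tall, fins up; the outer fins are flat side faces from bottom to top, about 130 g. The point is at its centre, 20 mm above its underside. It belongs in the tray.
- large_trafo_mid (a point): Small open-frame transformer: dark steel core 46 mm long (its x), 19 mm wide, full height 42 mm, with a copper coil round its middle 29 mm long and 38 mm wide (its y, the overall width), between 7 and 35 mm above its underside, flat side faces, about 220 g. The point is at its centre, 21 mm above its underside. It belongs in the tray.
- slim_cap_mid (a point): Upright black can capacitor with an aluminium top, 20 mm diameter, 50 mm tall, about 30 g. The point is at its centre, 25 mm above its underside; z is its axis. A look-alike that stays where it is.
- short_sink_mid (a point): Finned aluminium heat sink, 40 mm long (its x, along the fins) by 36 mm wide (its y), 40 mm tall, fins up; the outer fins are flat side faces from bottom to top, about 80 g. The point is at its centre, 20 mm above its underside. A look-alike that stays where it is.
- small_trafo_mid (a point): Small open-frame transformer: dark steel core 32 mm long (its x), 13 mm wide, full height 30 mm, with a copper coil round its middle 20 mm long and 26 mm wide (its y, the overall width), between 5 and 25 mm above its underside, flat side faces, about 90 g. The point is at its centre, 15 mm above its underside. A look-alike that stays where it is.
- insert_slot: Grey plastic insert, 74 (x) x 112 (y) x 16 mm, one of three side by side in any order (78 mm apart along x, turned alike) in a fixed black tray, 246 x 124 mm, rim 17 mm above table. Origin: centre of underside, 4 mm above table; z up. Recess 9 mm deep, floor 11 mm above table. Long recess in the middle, 54 (x) x 90 mm (y), for the long heat sink, its length along y.
- insert_round: Grey plastic insert, 74 (x) x 112 (y) x 16 mm, one of three side by side in any order (78 mm apart along x, turned alike) in a fixed black tray, 246 x 124 mm, rim 17 mm above table. Origin: centre of underside, 4 mm above table; z up. Recess 9 mm deep, floor 11 mm above table. Two round recesses, 46 mm diameter, centred at y = +26 and -26 mm, for the thick capacitors.
- insert_square: Grey plastic insert, 74 (x) x 112 (y) x 16 mm, one of three side by side in any order (78 mm apart along x, turned alike) in a fixed black tray, 246 x 124 mm, rim 17 mm above table. Origin: centre of underside, 4 mm above table; z up. Recess 9 mm deep, floor 11 mm above table. Nearly square recess in the middle, 54 (x) x 62 mm (y), for the large transformer.
Things that resemble listed ones, but are neither listed nor needed, are in the scene too. Leave any yellow look-alike of the part that bears thick_cap_a_mid alone.

How it is judged:
By the outcome, as a careful person would: the job done as asked, in the order asked, and still so for the second after the job is handed in, with the robot touching nothing.
It also fails if it takes over 106 s, if anything falls off the work surface, if the arm or the gripper's body presses on something with over 40 N, if the wrist force passes 120 N, or if a joint passes its speed limit or range.

## Working session

There is one attempt and no reset: what is moved stays moved. The work goes in short steps, Python scripts to look and compute and a tool call to move; the robot and the scene stay as the last step left them, time stands still between calls to the robot, and variables do not carry over. Pictures are saved under pics/ and viewed, at most 14 in all, crops included, and the job is handed in when it is done.

Besides the shell and the picture viewer there is one more tool, called after "Emit:" by a JSON object that holds its "method" and its "body". move_arm: Moves the arm, as the interface text tells. Its arguments: {"type":"object","properties":{"increments":{"type":"string"},"grip_force":{"type":"number"}},"required":["increments"]}

```bash
mkdir -p pics; cat > h.py <<'E'
import numpy as np, cv2
from scipy.spatial.transform import Rotation as R
from bench import ctrl
def Rm(p):
    o=np.array(p["orientation"],float)
    return o if o.shape==(3,3) else (R.from_rotvec(o).as_matrix() if o.size==3 else R.from_quat(o).as_matrix())
def cloud(p):
    """world xyz for every pixel (NaN where no depth)"""
    h,w=p["depth"].shape; u,v=np.meshgrid(np.arange(w),np.arange(h))
    K=np.array([[p["fx"],0,p["cx"]],[0,p["fy"],p["cy"]],[0,0,1.]])
    n=cv2.undistortPoints(np.stack([u,v],-1).reshape(-1,1,2).astype(np.float64),K,np.array([p["k1"],0,0,0.])).reshape(h,w,2)
    z=np.where(p["depth"]>0,p["depth"],np.nan)
    c=np.dstack([n[...,0]*z,n[...,1]*z,z])
    return c@Rm(p).T+np.array(p["position"])
def save(p,name,crop=None,s=1):
    f=p["frame"][...,::-1]
    if crop: f=f[crop[1]:crop[3],crop[0]:crop[2]]
    cv2.imwrite("pics/"+name,cv2.resize(f,None,fx=s,fy=s,interpolation=cv2.INTER_CUBIC))
E
python3 - <<'E'
from h import *
for n in("top","scene"):
    p=ctrl.get_image(n); save(p,n+"0.png",s=1.42); np.save(n+"0.npy",cloud(p)); print(n,p["position"],p["orientation"],p["fx"],p["k1"])
    for t in["thick_cap_a_mid","slim_cap_mid","long_sink_mid","short_sink_mid","large_trafo_mid","small_trafo_mid","insert_slot","insert_round","insert_square"]:
        for d in ctrl.find_in(t,p): print(t,np.round(d["centre"],3),round(d["score"],2))
print(ctrl.get_state())
E
```

```text
top [0.45132774 0.05661494 0.96575124] [-2.16635996  2.18584559 -0.16004745] 477.11207184147025 -0.07919794709307384
thick_cap_a_mid [0.58  0.126 0.048] 0.58
thick_cap_a_mid [0.662 0.135 0.05 ] 0.5
thick_cap_a_mid [0.485 0.114 0.049] 0.49
long_sink_mid [0.564 0.218 0.038] 0.87
short_sink_mid [0.528 0.332 0.025] 0.62
short_sink_mid [0.429 0.169 0.04 ] 0.32
large_trafo_mid [0.429 0.168 0.041] 0.96
small_trafo_mid [ 0.587 -0.274  0.02 ] 0.67
small_trafo_mid [0.558 0.065 0.028] 0.6
insert_slot [ 0.438 -0.212  0.01 ] 0.85
insert_round [ 0.514 -0.243  0.022] 0.92
insert_square [ 0.589 -0.272  0.022] 0.62
scene [1.1175026  0.014819   0.49170203] [-1.66099504 -1.68488514  0.80293101] 388.93074925282104 -0.017065812353245023
thick_cap_a_mid [0.591 0.129 0.036] 0.79
thick_cap_a_mid [0.497 0.111 0.034] 0.72
thick_cap_a_mid [0.674 0.132 0.035] 0.63
slim_cap_mid [0.437 0.046 0.027] 0.46
long_sink_mid [0.58  0.212 0.038] 0.58
short_sink_mid [0.542 0.329 0.038] 0.8
large_trafo_mid [0.44  0.167 0.03 ] 0.61
small_trafo_mid [0.565 0.062 0.027] 0.52
insert_slot [ 0.434 -0.214  0.016] 0.73
insert_slot [ 0.586 -0.275  0.023] 0.59
insert_round [ 0.51  -0.239  0.022] 0.67
insert_square [ 0.589 -0.277  0.02 ] 0.69
{'time': 1.0, 'joint_positions': array([-1.13490353,  0.32096455, -0.07008425,  1.45049934,  0.02263802,
        1.37080222, -0.05690994]), 'qd': array([-0.00119914,  0.00035303,  0.00079191,  0.00019091,  0.00122877,
       -0.00152577, -0.00068082]), 'joint_torque': array([ 9.77686905e-04, -4.91122091e+01, -4.02559508e-01, -3.12774718e+01,
       -6.37561153e-02,  3.40032473e-02,  2.48400323e-05]), 'position': array([0.26616098, 0.59303112, 0.22260979]), 'tool_rot': array([6.57624677e-01, 3.07188028e+00, 1.49996678e-04]), 'ft_force': array([-0.41527083,  0.3990093 ,  0.8207963 ]), 'torque': array([-0.01582017, -0.02367969, -0.00751281]), 'grip_force': 0.0, 'grip_width': 0.9958979642097263}
```

View pics/top0.png

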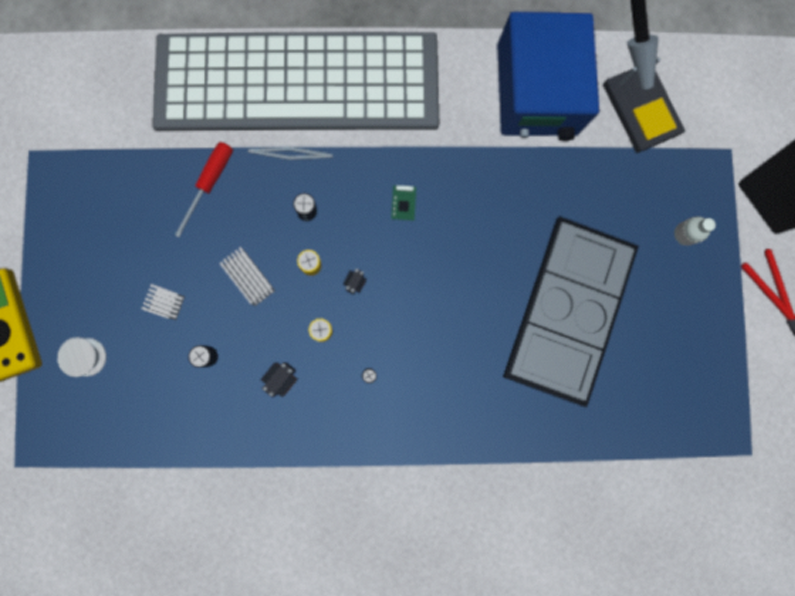

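View pics/scene0.png

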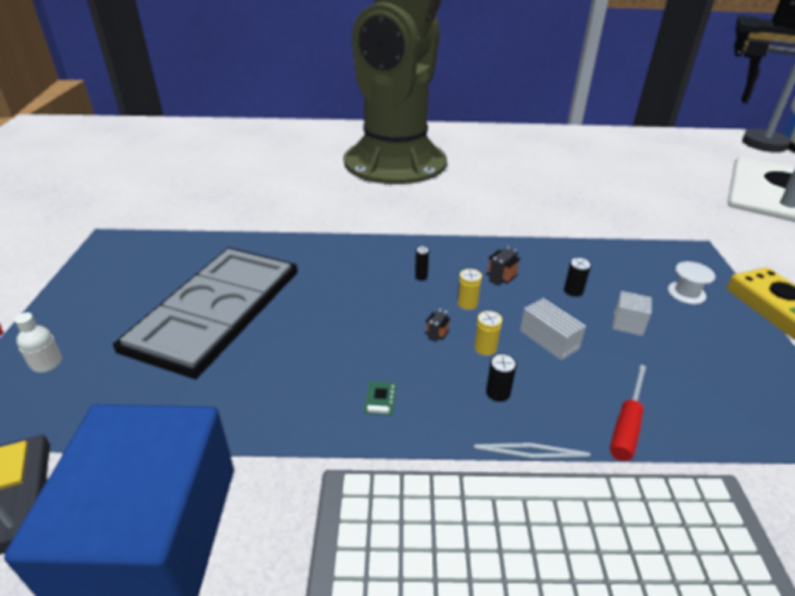

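The top view (px in the 795-wide image) shows black thick caps at (305,205) and (200,356), and yellow decoys at (309,262) and (320,329). The long sink is at (246,275), the large trafo at (279,380). In the tray, the near insert is the slot (555,360), the middle is round, and the far one is square (592,258).

```bash
cat > m.py <<'E'
from h import *
def measure(c,items):
    P=c.reshape(-1,3)
    for n,(x,y,r,z0,z1) in items.items():
        m=(np.hypot(P[:,0]-x,P[:,1]-y)<r)&(P[:,2]>z0)&(P[:,2]<z1); Q=P[m]
        if len(Q)<5: print(n,len(Q));continue
        b=cv2.minAreaRect((Q[:,:2]*1000).astype(np.float32))
        print(n,len(Q),"rect c",np.round(b[0],1),"size",np.round(b[1],1),"ang",round(b[2],1),"z95",round(np.percentile(Q[:,2],95)*1000,1))
I={"capA":(.662,.135,.035,.040,.07),"capB":(.445,.265,.04,.040,.07),"long":(.564,.218,.06,.030,.06),"short":(.528,.332,.04,.030,.06),
"traf":(.429,.168,.045,.020,.06),"traftop":(.429,.168,.045,.038,.06),"tray":(.514,-.243,.16,.009,.04),"straf":(.558,.065,.03,.012,.05),"slim":(.43,.046,.03,.04,.07),"ye1":(.58,.126,.03,.04,.07),"ye2":(.485,.114,.03,.04,.07)}
E
python3 - <<'E'
from m import *
c=np.load("top0.npy"); print("T"); measure(c,I)
print(np.nanmedian(c[230:260,230:330,2]), "table z")
s=np.load("scene0.npy"); print("S"); measure(s,I)
p=ctrl.get_image("top"); f=cv2.resize(p["frame"][150:290,350:450],None,fx=4,fy=4)
g=cv2.resize(p["frame"][130:300,90:280],None,fx=4,fy=4,interpolation=cv2.INTER_CUBIC)[:600,:800]
cv2.imwrite("pics/tray.png",np.hstack([f,g[:560,:400]])[...,::-1])
E
```

```text
T
capA 192 rect c [665.1 135.1] size [29.6 28.2] ang 29.8 z95 53.6
capB 213 rect c [456.1 274.4] size [29.1 29.5] ang 18.4 z95 53.3
long 408 rect c [567.2 214.5] size [72.6 36.3] ang 37.9 z95 42.3
short 213 rect c [532.1 332.4] size [41.5 36.3] ang 71.2 z95 42.5
traf 418 rect c [424.2 169.3] size [38.2 46.8] ang 51.1 z95 44.0
traftop 269 rect c [423.8 169.1] size [35.3 46.6] ang 50.3 z95 44.6
tray 6955 rect c [ 515.  -245.3] size [126.3 246.3] ang 69.2 z95 22.6
straf 188 rect c [559.9  65.8] size [25.9 31.7] ang 62.8 z95 32.2
slim 84 rect c [429.1  46.7] size [17.2 19. ] ang 89.7 z95 52.8
ye1 192 rect c [584.9 128.8] size [28.7 28.6] ang 25.9 z95 53.1
ye2 192 rect c [491.1 112.8] size [28.8 27. ] ang 44.8 z95 53.3
0.0009937444178674815 table z
S
capA 269 rect c [662.9 133.7] size [30.  28.7] ang 22.4 z95 52.3
capB 152 rect c [455.8 274.4] size [28.4 28.3] ang 62.2 z95 52.5
long 675 rect c [565.3 215. ] size [74.8 39.6] ang 39.1 z95 41.3
short 331 rect c [529.8 333.6] size [40.2 39.5] ang 70.6 z95 41.3
traf 335 rect c [423.3 169.9] size [38.6 48.1] ang 51.6 z95 43.6
traftop 145 rect c [422.9 169.5] size [36.7 45.7] ang 76.1 z95 44.1
tray 5399 rect c [ 513.6 -245.2] size [126.8 249. ] ang 69.2 z95 21.5
straf 231 rect c [558.7  65.1] size [26.4 32.7] ang 59.6 z95 31.6
slim 75 rect c [427.2  46.5] size [21.9 17. ] ang 0.7 z95 51.6
ye1 213 rect c [583.7 127.8] size [28.9 30. ] ang 70.1 z95 52.1
ye2 161 rect c [489.9 111.7] size [30.2 28.5] ang 25.5 z95 52.3
```

Emit:
{"method": "move_arm", "body": {"increments": "12.5 -15.8 -5 0 0 -4.9 0;12.5 -15.8 -5 0 0 -4.9 0;12.5 -15.8 -5 0 0 -4.9 0;12.5 -15.8 -5 0 0 -4.9 0;12.5 -15.8 -5 0 0 -4.9 0;12.5 -15.8 -5 0 0 -4.9 0;12.5 -15.8 -5 0 0 -4.9 0;12.5 -15.8 -5 0 0 -4.9 0", "grip_force": 25}}

```text
time: 1.72
position: [0.3666, 0.4659, 0.1825]
tool_rot: [1.656, 2.67, 0.0]
ft_force: [-0.1, 0.4, -0.4]
grip_width: 1.001
grip_force: 0.0
```

View pics/tray.png

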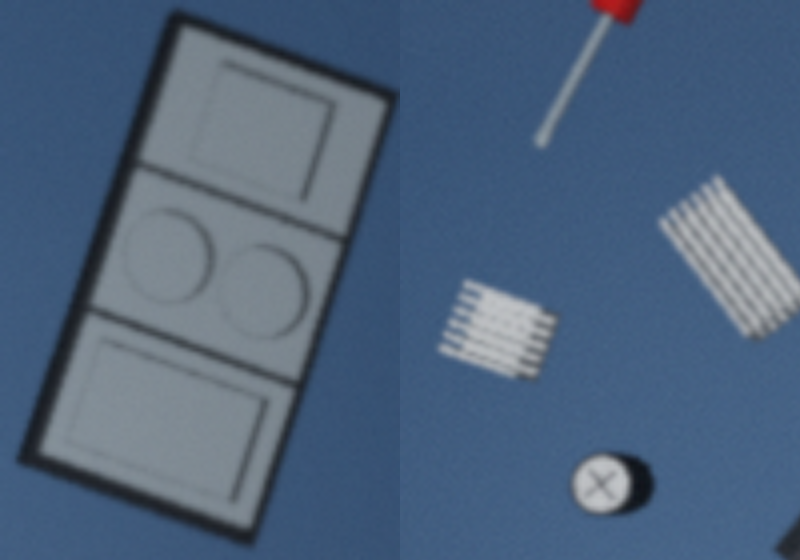

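The crop shows all the inserts clearly: square far at (265,130), round in the middle at (170,255) and (262,290), and slot near at (165,415). The arm tracks exactly.

Emit:
{"method": "move_arm", "body": {"increments": "12.5 -15.7 -5 0 0 -4.9 0;12.5 -15.7 -5 0 0 -4.9 0;12.5 -15.7 -5 0 0 -4.9 0;12.5 -15.7 -5 0 0 -4.9 0;12.5 -15.7 -5 0 0 -4.9 0;12.5 -15.7 -5 0 0 -4.9 0;12.5 -15.7 -5 0 0 -4.9 0;12.5 -15.7 -5 0 0 -4.9 0"}}

```text
time: 2.38
position: [0.4667, 0.3403, 0.1425]
tool_rot: [-2.455, -1.96, -0.001]
ft_force: [-0.0, -0.4, 0.1]
grip_width: 0.999
grip_force: 0.0
```

Emit:
{"method": "move_arm", "body": {"increments": "12.5 -15.7 -5 0 0 -4.9 0;12.5 -15.7 -5 0 0 -4.9 0;12.5 -15.7 -5 0 0 -4.9 0;12.5 -15.7 -5 0 0 -4.9 0;12.5 -15.7 -5 0 0 -4.9 0;12.5 -15.7 -5 0 0 -4.9 0;12.5 -15.7 -5 0 0 -4.9 0;12.5 -15.7 -5 0 0 -4.9 0"}}

```text
time: 3.05
position: [0.5667, 0.2148, 0.1025]
tool_rot: [-2.97, -1.023, -0.001]
ft_force: [0.1, 0.3, -0.2]
grip_width: 0.998
grip_force: 0.0
```

Emit:
{"method": "move_arm", "body": {"increments": "0 0 -15 0 0 0 0;0 0 -15 0 0 0 0;0 0 -15 0 0 0 0;0 0 -15 0 0 0 0;0 0 -15 0 0 0 0;0 0 -13.5 0 0 0 0;0 0 0 0 0 0 255;0 0 0 0 0 0 255"}}

```text
time: 3.72
position: [0.5656, 0.2153, 0.0135]
tool_rot: [2.968, 1.029, -0.002]
ft_force: [0.5, -0.4, 0.0]
grip_width: 0.921
grip_force: 0.0
```

Emit:
{"method": "move_arm", "body": {"increments": "0 0 0 0 0 0 255;0 0 0 0 0 0 255;0 0 0 0 0 0 255;0 0 0 0 0 0 255;0 0 0 0 0 0 255;0 0 0 0 0 0 255;0 0 0 0 0 0 255;0 0 0 0 0 0 255"}}

```text
time: 4.38
position: [0.5662, 0.2156, 0.0143]
tool_rot: [-2.968, -1.029, -0.0]
ft_force: [0.4, 0.9, 0.8]
grip_width: 0.418
grip_force: 25.0
```

Emit:
{"method": "move_arm", "body": {"increments": "0 0 6 0 0 0 255;0 0 14 0 0 0 255;0 0 20 0 0 0 255;0 0 20 0 0 0 255;0 0 20 0 0 0 255;-3 -10 0 0 0 1.4 255;-5 -17 0 0 0 1.4 255;-5 -18 0 0 0 1.4 255"}}

```text
time: 5.05
position: [0.5531, 0.1708, 0.0947]
tool_rot: [-2.927, -1.141, -0.001]
ft_force: [0.3, -0.7, -1.3]
grip_width: 0.41
grip_force: 25.0
```

Emit:
{"method": "move_arm", "body": {"increments": "-6 -20 0 0 0 1.4 255;-6 -20 0 0 0 1.4 255;-6 -20 0 0 0 1.4 255;-6 -20 0 0 0 1.4 255;-6 -20 0 0 0 1.4 255;-6 -20 0 0 0 1.4 255;-6 -20 0 0 0 1.4 255;-6 -20 0 0 0 1.4 255"}}

```text
time: 5.72
position: [0.5046, 0.0094, 0.0943]
tool_rot: [-2.803, -1.419, -0.0]
ft_force: [-0.3, 0.4, -0.6]
grip_width: 0.413
grip_force: 25.0
```

Emit:
{"method": "move_arm", "body": {"increments": "-5.3 -19 0 0 0 1.3 255;-5.3 -19 0 0 0 1.3 255;-5.3 -19 0 0 0 1.3 255;-5.3 -19 0 0 0 1.3 255;-5.3 -19 0 0 0 1.3 255;-5.3 -19 0 0 0 1.3 255;-5.3 -19 0 0 0 1.3 255;-5.3 -19 0 0 0 1.3 255"}}

```text
time: 6.38
position: [0.4623, -0.1425, 0.0944]
tool_rot: [-2.663, -1.667, -0.001]
ft_force: [0.1, -1.0, -0.8]
grip_width: 0.412
grip_force: 25.0
```

Emit:
{"method": "move_arm", "body": {"increments": "-5.3 -19 0 0 0 1.3 255;-5.3 -19 0 0 0 1.3 255;-5.2 -19 0 0 0 1.3 255;-5 -18 0 0 0 1.2 255;0 0 -10 0 0 0 255;0 0 -14 0 0 0 255;0 0 -14 0 0 0 255;0 0 -8 0 0 0 255"}}

```text
time: 7.05
position: [0.4411, -0.2156, 0.0466]
tool_rot: [-2.586, -1.781, 0.002]
ft_force: [-0.5, 0.5, -0.1]
grip_width: 0.411
grip_force: 25.0
```

Emit:
{"method": "move_arm", "body": {"increments": "0 0 -8 0 0 0 255;0 -1 -6 0 0 0 255;0 0 -4 0 0 0 255;0 0 -2 0 0 0 255;0 0 -1 0 0 0 255;0 0 0 0 0 0 255;0 0 0 0 0 0 75;0 0 0 0 0 0 75"}}

```text
time: 7.72
position: [0.4425, -0.2177, 0.0276]
tool_rot: [2.586, 1.782, 0.001]
ft_force: [-0.2, -0.5, 0.6]
grip_width: 0.494
grip_force: 0.0
```

Emit:
{"method": "move_arm", "body": {"increments": "0 0 0 0 0 0 75;0 0 0 0 0 0 75;0 0 0 0 0 0 75;0 0 5 0 0 0 75;0 0 15 0 0 0 75;0 0 20 0 0 0 75;0 0 20 0 0 0 75;0 0 20 0 0 0 75"}}

```text
time: 8.38
position: [0.4417, -0.2177, 0.1082]
tool_rot: [2.587, 1.782, -0.0]
ft_force: [0.4, 0.7, 0.2]
grip_width: 0.705
grip_force: 0.0
```

Emit:
{"method": "move_arm", "body": {"increments": "8 12 0 0 0 0 75;14 22 0 0 0 0 75;14 22 0 0 0 0 75;14 22 0 0 0 0 75;14 23 0 0 0 0 75;14 23 0 0 0 0 75;14 23 0 0 0 0 75;14 23 0 0 0 0 75"}}

```text
time: 9.05
position: [0.5486, -0.0464, 0.1076]
tool_rot: [2.587, 1.782, 0.001]
ft_force: [-0.4, -0.2, 0.7]
grip_width: 0.711
grip_force: 0.0
```

Emit:
{"method": "move_arm", "body": {"increments": "15 23 0 0 0 0 75;15 23 0 0 0 0 75;15 23 0 0 0 0 75;15 23 0 0 0 0 75;15 23 0 0 0 0 75;15 23 0 0 0 0 75;15 23 0 0 0 0 75;11 21 0 0 0 0 75"}}

```text
time: 9.72
position: [0.6649, 0.1363, 0.1073]
tool_rot: [2.586, 1.783, 0.001]
ft_force: [-0.4, 0.3, -0.6]
grip_width: 0.707
grip_force: 0.0
```

```bash
python3 - <<'E'
from m import *
p=ctrl.get_image("top"); c=cloud(p); save(p,"t1.png",s=1.42)
measure(c,{"long":(.4414,-.2175,.06,.035,.07),**{k:I[k] for k in("capA","capB","traf","ye1","ye2","short")}})
print(ctrl.get_state()["position"])
E
```

```text
long 536 rect c [ 443.5 -218. ] size [72.4 36.8] ang 68.2 z95 53.7
capA 0
capB 0
traf 0
ye1 0
ye2 32 rect c [491.9 101.2] size [21.   7.3] ang 11.2 z95 51.8
short 210 rect c [532.1 332.3] size [41.3 36.1] ang 71.4 z95 42.6
[0.66599087 0.1427984  0.10697536]
```

Emit:
{"method": "move_arm", "body": {"increments": "0 0 0 0 0 0 75;0 0 0 0 0 0 75;0 0 0 0 0 0 75;0 0 0 0 0 0 75;0 0 0 0 0 0 75;0 0 0 0 0 0 75;0 0 0 0 0 0 75;0 0 0 0 0 0 75"}}

```text
time: 10.43
position: [0.6639, 0.1342, 0.1072]
tool_rot: [2.587, 1.782, 0.0]
ft_force: [0.5, -0.3, -0.2]
grip_width: 0.709
grip_force: 0.0
```

View pics/t1.png

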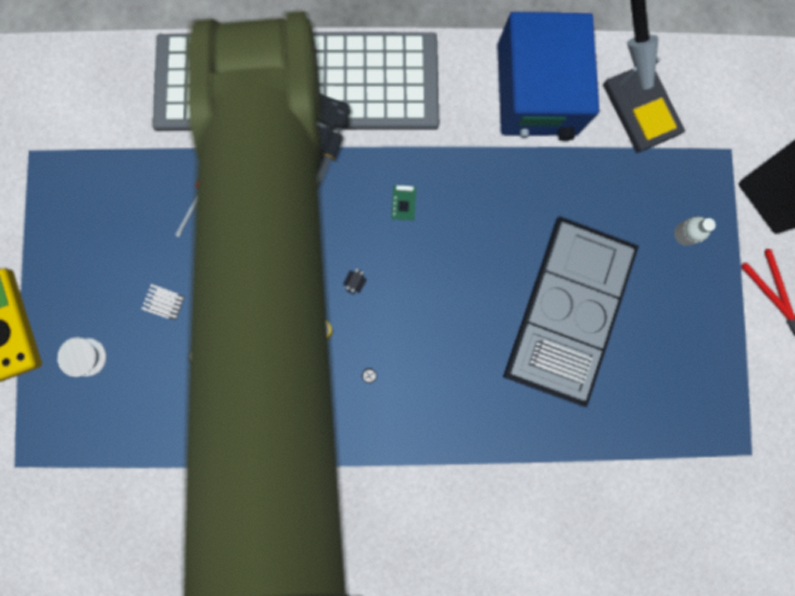

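The sink sits in the slot, fins up, at (560,362). The arm is settled over capacitor A, so I'll descend and grip.

Emit:
{"method": "move_arm", "body": {"increments": "0 0 -12 0 0 0 75;0 0 -18 0 0 0 75;0 0 -20 0 0 0 75;0 0 -18 0 0 0 75;0 0 -13 0 0 0 75;0 0 -8 0 0 0 75;0 0 -3 0 0 0 75;0 0 0 0 0 0 75"}}

```text
time: 11.1
position: [0.6636, 0.1343, 0.0143]
tool_rot: [-2.587, -1.782, 0.002]
ft_force: [0.1, -0.5, -0.0]
grip_width: 0.702
grip_force: 0.0
```

Emit:
{"method": "move_arm", "body": {"increments": "0 0 0 0 0 0 255;0 0 0 0 0 0 255;0 0 0 0 0 0 255;0 0 0 0 0 0 255;0 0 0 0 0 0 255;0 0 0 0 0 0 255;0 0 0 0 0 0 255;0 0 0 0 0 0 255"}}

```text
time: 11.77
position: [0.6641, 0.1346, 0.0155]
tool_rot: [2.587, 1.782, 0.001]
ft_force: [-0.7, 0.3, 2.1]
grip_width: 0.339
grip_force: 25.0
```

Emit:
{"method": "move_arm", "body": {"increments": "0 0 6 0 0 0 255;0 0 14 0 0 0 255;0 0 20 0 0 0 255;0 0 20 0 0 0 255;0 0 15 0 0 0 255;-3 -8 0 0 0 0 255;-6 -15 0 0 0 0 255;-8 -20 0 0 0 0 255"}}

```text
time: 12.43
position: [0.6459, 0.0915, 0.0894]
tool_rot: [-2.584, -1.785, 0.001]
ft_force: [-0.5, 0.1, -1.2]
grip_width: 0.339
grip_force: 25.0
```

Emit:
{"method": "move_arm", "body": {"increments": "-9 -23 0 0 0 0 255;-9 -23 0 0 0 0 255;-9 -23 0 0 0 0 255;-9 -23 0 0 0 0 255;-9 -23 0 0 0 0 255;-9 -23 0 0 0 0 255;-9 -23 0 0 0 0 255;-9 -23 0 0 0 0 255"}}

```text
time: 13.1
position: [0.572, -0.0952, 0.0887]
tool_rot: [-2.587, -1.78, 0.004]
ft_force: [0.2, -1.3, 0.1]
grip_width: 0.34
grip_force: 25.0
```

Emit:
{"method": "move_arm", "body": {"increments": "-9 -23 0 0 0 0 255;-9 -23 0 0 0 0 255;-9 -23 0 0 0 0 255;-9 -23 0 0 0 0 255;-9 -23 0 0 0 0 255;-9 -23 0 0 0 0 255;-7 -18 0 0 0 0 255;-4 -12 0 0 0 0 255"}}

```text
time: 13.77
position: [0.5057, -0.2641, 0.0889]
tool_rot: [-2.59, -1.776, 0.004]
ft_force: [-0.2, -0.3, -0.4]
grip_width: 0.342
grip_force: 25.0
```

Emit:
{"method": "move_arm", "body": {"increments": "-5 -9 0 0 0 0 255;0 0 -8 0 0 0 255;0 0 -14 0 0 0 255;0 0 -16 0 0 0 255;0 0 -12 0 0 0 255;0 0 -6 0 0 0 255;0 0 0 0 0 0 255;0 0 0 0 0 0 255"}}

```text
time: 14.43
position: [0.5048, -0.2692, 0.0337]
tool_rot: [-2.586, -1.783, 0.001]
ft_force: [-0.3, -0.8, -1.0]
grip_width: 0.339
grip_force: 25.0
```

Emit:
{"method": "move_arm", "body": {"increments": "0 0 -3 0 0 0 255;0 0 -3 0 0 0 255;0 0 -1.5 0 0 0 255;0 0 -0.5 0 0 0 255;0 0 0 0 0 0 255;0 0 0 0 0 0 95;0 0 0 0 0 0 95;0 0 0 0 0 0 95"}}

```text
time: 15.1
position: [0.505, -0.2697, 0.0262]
tool_rot: [2.587, 1.782, 0.0]
ft_force: [0.6, 0.5, -0.2]
grip_width: 0.485
grip_force: 0.0
```

Emit:
{"method": "move_arm", "body": {"increments": "0 0 0 0 0 0 95;0 0 0 0 0 0 95;0 0 5 0 0 0 95;0 0 14 0 0 0 95;0 0 18 0 0 0 95;0 0 20 0 0 0 95;0 0 18 0 0 0 95;0 0 6 0 0 0 95"}}

```text
time: 15.77
position: [0.5065, -0.2706, 0.1102]
tool_rot: [2.584, 1.78, 0.004]
ft_force: [0.6, -0.3, -0.1]
grip_width: 0.627
grip_force: 0.0
```

Emit:
{"method": "move_arm", "body": {"increments": "0 10 0 0 0 0 95;-2 18 0 0 0 0 95;-2 25 0 0 0 0 95;-2 25 0 0 0 0 95;-2 25 0 0 0 0 95;-2 25 0 0 0 0 95;-2 25 0 0 0 0 95;-2 25 0 0 0 0 95"}}

```text
time: 16.43
position: [0.4896, -0.0893, 0.1058]
tool_rot: [-2.585, -1.783, 0.002]
ft_force: [0.6, 0.0, -0.8]
grip_width: 0.63
grip_force: 0.0
```

Emit:
{"method": "move_arm", "body": {"increments": "-2 25 0 0 0 0 95;-2 25 0 0 0 0 95;-2 25 0 0 0 0 95;-2 25 0 0 0 0 95;-2 25 0 0 0 0 95;-2 25 0 0 0 0 95;-2 25 0 0 0 0 95;-2 25 0 0 0 0 95"}}

```text
time: 17.1
position: [0.4732, 0.1102, 0.1058]
tool_rot: [-2.586, -1.783, 0.003]
ft_force: [0.8, -0.4, 0.3]
grip_width: 0.627
grip_force: 0.0
```

Emit:
{"method": "move_arm", "body": {"increments": "-3 25 0 0 0 0 95;-3 25 0 0 0 0 95;-3 25 0 0 0 0 95;-3 25 0 0 0 0 95;-3 25 0 0 0 0 95;-2 22 0 0 0 0 95;-2 13 0 0 0 0 95;0 6 0 0 0 0 95"}}

```text
time: 17.77
position: [0.4539, 0.2767, 0.1059]
tool_rot: [-2.583, -1.787, 0.003]
ft_force: [0.4, 0.4, 0.3]
grip_width: 0.629
grip_force: 0.0
```

Emit:
{"method": "move_arm", "body": {"increments": "0 0 0 0 0 0 95;0 0 -12 0 0 0 95;0 0 -18 0 0 0 95;0 0 -18 0 0 0 95;0 0 0 0 0 0 95;0 0 0 0 0 0 95;0 0 0 0 0 0 95;0 0 0 0 0 0 95"}}

```text
time: 18.43
position: [0.4569, 0.2743, 0.0601]
tool_rot: [2.588, 1.781, 0.003]
ft_force: [0.4, -0.7, 0.3]
grip_width: 0.629
grip_force: 0.0
```

Emit:
{"method": "move_arm", "body": {"increments": "0 0 -10 0 0 0 95;0 0 -14 0 0 0 95;0 0 -12 0 0 0 95;0 0 -6 0 0 0 95;0 0 -2 0 0 0 95;0 0 0 0 0 0 95;0 0 0 0 0 0 255;0 0 0 0 0 0 255"}}

```text
time: 19.1
position: [0.4564, 0.2747, 0.0156]
tool_rot: [2.587, 1.782, 0.002]
ft_force: [-0.1, 0.3, -0.3]
grip_width: 0.55
grip_force: 0.0
```

Emit:
{"method": "move_arm", "body": {"increments": "0 0 0 0 0 0 255;0 0 0 0 0 0 255;0 0 0 0 0 0 255;0 0 0 0 0 0 255;0 0 0 0 0 0 255;0 0 0 0 0 0 255;0 0 0 0 0 0 255;0 0 0 0 0 0 255"}}

```text
time: 19.77
position: [0.4561, 0.2746, 0.0154]
tool_rot: [-2.587, -1.782, -0.001]
ft_force: [-0.4, -0.3, 4.0]
grip_width: 0.336
grip_force: 25.0
```

Emit:
{"method": "move_arm", "body": {"increments": "0 0 6 0 0 0 255;0 0 14 0 0 0 255;0 0 20 0 0 0 255;0 0 20 0 0 0 255;0 0 16 0 0 0 255;1 -8 0 0 0 0 255;2 -15 0 0 0 0 255;3 -20 0 0 0 0 255"}}

```text
time: 20.43
position: [0.4612, 0.2317, 0.0905]
tool_rot: [-2.584, -1.786, 0.001]
ft_force: [0.5, -0.2, -0.2]
grip_width: 0.337
grip_force: 25.0
```

Emit:
{"method": "move_arm", "body": {"increments": "3 -24 0 0 0 0 255;3 -24 0 0 0 0 255;3 -24 0 0 0 0 255;3 -24 0 0 0 0 255;3 -24 0 0 0 0 255;3 -24 0 0 0 0 255;3 -24 0 0 0 0 255;3 -24 0 0 0 0 255"}}

```text
time: 21.1
position: [0.485, 0.0375, 0.09]
tool_rot: [-2.587, -1.782, 0.002]
ft_force: [0.4, -0.1, -0.9]
grip_width: 0.336
grip_force: 25.0
```

Emit:
{"method": "move_arm", "body": {"increments": "4 -24 0 0 0 0 255;4 -24 0 0 0 0 255;4 -24 0 0 0 0 255;4 -24 0 0 0 0 255;4 -24 0 0 0 0 255;4 -24 0 0 0 0 255;4 -24 0 0 0 0 255;4 -24 0 0 0 0 255"}}

```text
time: 21.77
position: [0.5168, -0.1542, 0.09]
tool_rot: [-2.587, -1.781, 0.002]
ft_force: [0.7, 0.7, -0.2]
grip_width: 0.337
grip_force: 25.0
```

Emit:
{"method": "move_arm", "body": {"increments": "3 -24 0 0 0 0 255;2 -20 0 0 0 0 255;0 -15 0 0 0 0 255;0 -9.5 0 0 0 0 255;0 0 -8 0 0 0 255;0 0 -18 0 0 0 255;0 0 -18 0 0 0 255;0 0 -10 0 0 0 255"}}

```text
time: 22.43
position: [0.5213, -0.219, 0.0342]
tool_rot: [-2.583, -1.782, 0.003]
ft_force: [-0.4, 0.6, 0.2]
grip_width: 0.343
grip_force: 25.0
```

Emit:
{"method": "move_arm", "body": {"increments": "0 0 -5 0 0 0 255;0 0 -4 0 0 0 255;0 0 -2 0 0 0 255;0 0 -0.5 0 0 0 255;0 0 0 0 0 0 255;0 0 0 0 0 0 255;0 0 0 0 0 0 95;0 0 0 0 0 0 95"}}

```text
time: 23.1
position: [0.5235, -0.2212, 0.026]
tool_rot: [2.586, 1.782, 0.001]
ft_force: [-0.4, -0.6, -0.3]
grip_width: 0.418
grip_force: 0.0
```

Emit:
{"method": "move_arm", "body": {"increments": "0 0 0 0 0 0 95;0 0 0 0 0 0 95;0 0 0 0 0 0 95;0 0 5 0 0 0 95;0 0 14 0 0 0 95;0 0 20 0 0 0 95;0 0 20 0 0 0 95;0 0 20 0 0 0 95"}}

```text
time: 23.77
position: [0.5227, -0.2212, 0.1056]
tool_rot: [2.587, 1.782, -0.0]
ft_force: [0.3, 0.3, -0.1]
grip_width: 0.621
grip_force: 0.0
```

Emit:
{"method": "move_arm", "body": {"increments": "-2 7 0 0 0 3 95;-4 13 0 0 0 3 95;-4.5 18 0 0 0 3 95;-4.5 18 0 0 0 3 60;-4.5 18 0 0 0 3 40;-4.5 18 0 0 0 3 40;-4.5 18 0 0 0 3 40;-4.5 18 0 0 0 3 40"}}

```text
time: 24.43
position: [0.4893, -0.091, 0.1045]
tool_rot: [-2.153, -2.287, 0.0]
ft_force: [0.2, -0.5, 0.6]
grip_width: 0.833
grip_force: 0.0
```

Emit:
{"method": "move_arm", "body": {"increments": "-4.5 18 0 0 0 3 40;-4.5 18 0 0 0 3 40;-4.5 18 0 0 0 3 40;-4.5 18 0 0 0 3 40;-4.5 18 0 0 0 3 40;-4.5 18 0 0 0 3 40;-4.5 18 0 0 0 3 40;-4.5 18 0 0 0 3 40"}}

```text
time: 25.1
position: [0.4535, 0.0527, 0.1046]
tool_rot: [1.631, 2.685, 0.0]
ft_force: [0.7, -0.0, 0.3]
grip_width: 0.842
grip_force: 0.0
```

Emit:
{"method": "move_arm", "body": {"increments": "-4.5 18 0 0 0 3 40;-4.5 18 0 0 0 3 40;-4.5 18 0 0 0 3 40;-4.5 18 0 0 0 3 40;-4.5 18 0 0 0 3 40;-4 16 0 0 0 3 40;-3 9 0 0 0 3 40;-1 4 0 0 0 3 40"}}

```text
time: 25.77
position: [0.4226, 0.1726, 0.1045]
tool_rot: [-1.033, -2.966, -0.0]
ft_force: [0.7, 1.0, 0.1]
grip_width: 0.844
grip_force: 0.0
```

Emit:
{"method": "move_arm", "body": {"increments": "0 0 0 0 0 0 40;0 0 -12 0 0 0 40;0 0 -18 0 0 0 40;0 0 -18 0 0 0 40;0 0 0 0 0 0 40;0 0 0 0 0 0 40;0 0 0 0 0 0 40;0 0 0 0 0 0 40"}}

```text
time: 26.43
position: [0.4244, 0.1703, 0.0577]
tool_rot: [1.045, 2.961, 0.002]
ft_force: [-0.8, -0.2, 1.1]
grip_width: 0.842
grip_force: 0.0
```

Emit:
{"method": "move_arm", "body": {"increments": "0 0 -10 0 0 0 40;0 0 -14 0 0 0 40;0 0 -12 0 0 0 40;0 0 -6 0 0 0 40;-0.5 -0.5 -2.5 0 0 0 40;0 0 0 0 0 0 40;0 0 0 0 0 0 255;0 0 0 0 0 0 255"}}

```text
time: 27.1
position: [0.4235, 0.1697, 0.0127]
tool_rot: [1.045, 2.962, 0.002]
ft_force: [-0.2, 0.5, 0.8]
grip_width: 0.758
grip_force: 0.0
```

Emit:
{"method": "move_arm", "body": {"increments": "0 0 0 0 0 0 255;0 0 0 0 0 0 255;0 0 0 0 0 0 255;0 0 0 0 0 0 255;0 0 0 0 0 0 255;0 0 0 0 0 0 255;0 0 0 0 0 0 255;0 0 0 0 0 0 255", "grip_force": 35}}

```text
time: 27.77
position: [0.4233, 0.1697, 0.0123]
tool_rot: [1.045, 2.962, 0.001]
ft_force: [0.5, -0.6, 1.5]
grip_width: 0.431
grip_force: 35.0
```

Emit:
{"method": "move_arm", "body": {"increments": "0 0 6 0 0 0 255;0 0 14 0 0 0 255;0 0 20 0 0 0 255;0 0 24 0 0 0 255;0 0 20 0 0 0 255;2 -5 6 0 0 0 255;4 -10 0 0 0 0 255;5 -14 0 0 0 0 255"}}

```text
time: 28.43
position: [0.4335, 0.14, 0.1014]
tool_rot: [-1.042, -2.963, 0.001]
ft_force: [-0.6, -0.2, -2.2]
grip_width: 0.433
grip_force: 35.0
```

Emit:
{"method": "move_arm", "body": {"increments": "6.5 -18 0 0 0 -3 255;6.5 -18 0 0 0 -3 255;6.5 -18 0 0 0 -3 255;6.5 -18 0 0 0 -3 255;6.5 -18 0 0 0 -3 255;6.5 -18 0 0 0 -3 255;6.5 -18 0 0 0 -3 255;6.5 -18 0 0 0 -3 255"}}

```text
time: 29.1
position: [0.4865, -0.0056, 0.1021]
tool_rot: [1.646, 2.676, -0.0]
ft_force: [0.5, -0.0, -2.5]
grip_width: 0.432
grip_force: 35.0
```

Emit:
{"method": "move_arm", "body": {"increments": "6.5 -18 0 0 0 -3 255;6.5 -18 0 0 0 -3 255;6.5 -18 0 0 0 -3 255;6.5 -18 0 0 0 -3 255;6.5 -18 0 0 0 -3 255;6.5 -18 0 0 0 -3 255;6.5 -18 0 0 0 -3 255;6.5 -18 0 0 0 -3 255"}}

```text
time: 29.77
position: [0.5385, -0.1493, 0.102]
tool_rot: [2.165, 2.276, -0.0]
ft_force: [0.1, -0.7, -1.8]
grip_width: 0.432
grip_force: 35.0
```

Emit:
{"method": "move_arm", "body": {"increments": "6.5 -18 0 0 0 -3 255;6.5 -18 0 0 0 -3 255;6.5 -18 0 0 0 -3 255;6.5 -18 0 0 0 -3 255;6.5 -18 0 0 0 -3 255;6.5 -18 0 0 0 -3 255;6 -12 0 0 0 -3 255;3.5 -5.5 0 0 0 -3 255"}}

```text
time: 30.43
position: [0.5866, -0.2767, 0.1019]
tool_rot: [2.592, 1.773, -0.002]
ft_force: [0.1, 0.1, -1.9]
grip_width: 0.434
grip_force: 35.0
```

Emit:
{"method": "move_arm", "body": {"increments": "0 0 0 0 0 0 255;0 0 -10 0 0 0 255;0 0 -18 0 0 0 255;0 0 -18 0 0 0 255;0 0 -12 0 0 0 255;0 0 0 0 0 0 255;0 0 0 0 0 0 255;0 0 0 0 0 0 255"}}

```text
time: 31.1
position: [0.587, -0.2732, 0.0448]
tool_rot: [2.586, 1.782, 0.001]
ft_force: [0.0, 0.2, -2.2]
grip_width: 0.438
grip_force: 35.0
```

Emit:
{"method": "move_arm", "body": {"increments": "0 0 -7 0 0 0 255;0 0 -7 0 0 0 255;0 0 -4 0 0 0 255;0 0 -2 0 0 0 255;0 0 -1 0 0 0 255;0 0 0 0 0 0 255;0 0 0 0 0 0 85;0 0 0 0 0 0 85"}}

```text
time: 31.77
position: [0.587, -0.2734, 0.0235]
tool_rot: [2.586, 1.782, 0.001]
ft_force: [0.3, -0.5, 0.1]
grip_width: 0.51
grip_force: 0.0
```

Emit:
{"method": "move_arm", "body": {"increments": "0 0 0 0 0 0 85;0 0 0 0 0 0 85;0 0 0 0 0 0 85;0 0 5 0 0 0 85;0 0 14 0 0 0 85;0 0 20 0 0 0 85;0 0 25 0 0 0 85;0 0 25 0 0 0 85"}}

```text
time: 32.43
position: [0.5863, -0.2732, 0.114]
tool_rot: [2.587, 1.782, -0.0]
ft_force: [1.2, -0.0, -0.2]
grip_width: 0.669
grip_force: 0.0
```

Emit:
{"method": "move_arm", "body": {"increments": "-8 15 5 0 0 0 85;-12 25 5 0 0 0 85;-12 30 5 0 0 0 85;-12 30 5 0 0 0 85;-12 30 5 0 0 0 85;-12 30 5 0 0 0 85;-8 20 0 0 0 0 85;-4 10 0 0 0 0 85"}}

```text
time: 33.1
position: [0.5061, -0.0797, 0.1437]
tool_rot: [-2.583, -1.787, -0.005]
ft_force: [0.4, -0.0, -0.1]
grip_width: 0.668
grip_force: 0.0
```

```bash
python3 - <<'E'
from m import *
p=ctrl.get_image("top"); c=cloud(p); s=ctrl.get_image("scene")
save(p,"t2.png",s=1.42); save(s,"s2.png",crop=(60,150,300,290),s=3)
J={"long":(.4414,-.2175,.06,.035,.07),"c1":(.5051,-.2695,.025,.045,.09),"c2":(.5235,-.2209,.025,.045,.09),"traf":(.5872,-.2729,.04,.035,.07)}
J.update({k:I[k] for k in("short","straf","slim","ye1","ye2")})
measure(c,J); measure(cloud(s),J)
print(ctrl.get_state()["position"])
E
```

```text
long 0
c1 0
c2 0
traf 0
short 211 rect c [532.1 332.4] size [41.1 36.2] ang 71.3 z95 42.8
straf 187 rect c [560.   65.8] size [25.7 32.2] ang 62.7 z95 33.0
slim 83 rect c [429.1  46.7] size [17.1 19. ] ang 89.6 z95 53.7
ye1 193 rect c [585.3 129. ] size [28.9 28.5] ang 27.6 z95 53.7
ye2 191 rect c [491.  112.7] size [28.6 27. ] ang 44.7 z95 53.1
long 595 rect c [ 441.6 -218.5] size [73.9 40.9] ang 68.3 z95 52.4
c1 207 rect c [ 506.  -269.3] size [28.7 27.1] ang 27.4 z95 63.2
c2 231 rect c [ 523.5 -220.8] size [30.4 30.7] ang 47.4 z95 63.2
traf 480 rect c [ 586.8 -270.7] size [47.8 40.4] ang 69.4 z95 54.5
short 338 rect c [530.2 333.6] size [40.2 39.9] ang 70.1 z95 41.5
straf 232 rect c [559.  65.] size [28.3 33. ] ang 51.3 z95 31.8
slim 75 rect c [427.6  46.8] size [19.3 18.8] ang 53.5 z95 52.0
ye1 210 rect c [583.8 127.8] size [29.  30.2] ang 76.3 z95 52.4
ye2 164 rect c [490.1 112. ] size [29.5 28.7] ang 81.6 z95 52.5
[ 0.50650547 -0.08078542  0.14342161]
```

View pics/s2.png

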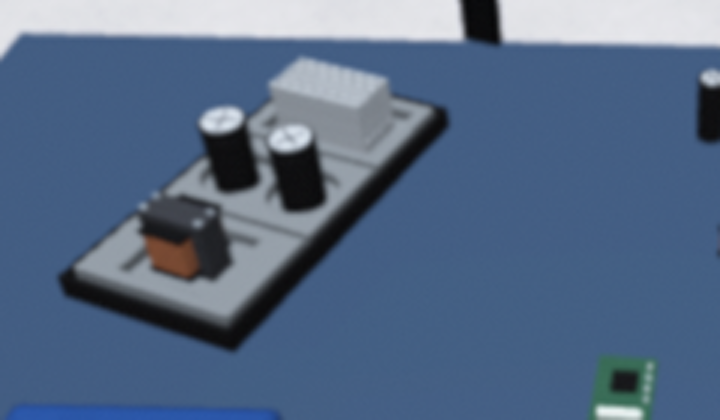

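All four parts are upright in their recesses: sink (330,105), caps (230,150) and (297,165), and trafo (185,240). I'm handing in.

```bash
python3 -c "
from bench import ctrl
print(ctrl.close_job())"
```

```text
the job is handed in; nothing more can be done
None
```

The kit is packed and handed in: the long heat sink, both thick capacitors and the large transformer are upright on their recess floors by the last camera check, the look-alikes have not moved, and it took about 33 s of the 106 s allowed.

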